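# Load the centrifuge rotor in balance

## Robot

A 6-joint arm with a two-finger parallel gripper is mounted at the origin on the work surface. World frame = base frame: x ahead of the robot, y to its left, z up, the work surface at z = 0. Lengths are in m, angles in rad, forces in N, time in s.
With the tool pointing down it reaches from about 0.325 to 0.9 m from the base axis. Payload 6.1 kg.
Tool frame: the origin (TCP) lies midway between the tips of the shut fingers; the grasp point (between the pads) lies 19 mm behind it; z points along the fingers, y is the line along which they close (so a half turn about z gives the same grasp; the last joint's range is limited). The gripper opens to 87 mm and grips with 3 to 60 N. Pads are 19 mm wide; open, the fingers measure 117 mm over their backs; the gripper's body (75 mm by 190 mm) begins 51 mm behind the grasp point.
Start: joints at [1.157, 0.22, 1.526, -0, 1.395, -0.126], TCP at [0.177, 0.599, 0.223] pointing down, gripper open.
Joint ranges: [-2.98, 2.98], [-0.91, 2.08], [0.09, 2.57], [-1.24, 4.39], [0.2, 2.65], [-2.68, 2.68]. Speed limits (rad/s): [2.57, 2.57, 3.01, 3.14, 3.14, 3.14].

## Interface

Orientations are given as a unit quaternion [w, x, y, z].
In Python, from workcell import ctrl gives the robot as it stands. The module is installed in compiled form; this text tells all that it offers.
- The arm moves only by the tool play_rows, never from a script. Its argument "rows" is a list of rows, each an object of numbers: "dx", "dy", "dz": the shift along the tool's x, y, z in m; "ax", "ay", "az": the turn, a rotation vector about the tool's x, y, z in rad; "jaw": the opening, from -1 (shut) to 1 (fully open). A call has 1 to 12 rows; each row shifts and turns the commanded pose from where the row before left it, along the tool's axes as they then stand; what a row does not reach is not made up. A row lasts 1/10 s, in which the tool goes at most 50 mm and 8.59 degrees, less where a joint would pass 70% of its speed; a pose out of reach is approached as far as the arm can. A call with a gripper value outside its range is refused whole. The fingers move at their own pace and stop on an object; "newtons" is the grip in N (left out, the last holds). Time passes only in rows, so rows that do not move let the fingers close. It gives the time, the measured TCP pose, the force, the opening and the grip force at its end, in the units of the state.
- ctrl.state(): the state, without advancing time (a new reading comes with each control period).
- ctrl.camera(name): name is "side" or "top"; returns a dict with "frame" (480x640x3 uint8, red, green, blue), "vfov" (degrees; the focal length in pixels is half the picture's height over the tangent of half this angle, whatever the lens; pixels are square), "cx", "cy" (the principal point, pixels), "world_to_cam" (4x4, takes a point from world to camera coordinates). Camera axes: x right, y down, z forward; pixel columns grow to the right and rows downward; lengths in m; the calibration is good to about 2 mm. A picture is of the moment at which its call begins. There is no depth.
- ctrl.finish_job(): hands the job in; it is judged then, once.
Trained networks look in the newest picture that a camera, given by its name, has taken for a name from the list of things; names that differ only in an ending like _2 or _b are one class to them, and where a whole thing is asked for, a point or a joint stands for the part that bears it (a point fixed in the world has none). Each returns a list of dicts, best first, with "p" (0 to 1); they miss things now and then, are a little off and sometimes report something else, mostly with a low value. They report only what shows in the picture. A call takes as long as a camera call.
- ctrl.search_frame(camera, thing): "location" ([x, y, z] in m, in world coordinates, good to about 4 mm: the middle of the surface that is visible of it).
- ctrl.masks_of(camera, thing): "pixels" (480x640 bool, what is visible of it).
The state is a dict: "clock": time; "joints": joint angles; "joint_vel": joint speeds; "joint_efforts": joint torques, N m; "eef_pos": TCP position; "orientation": TCP orientation; "wrist_force": force on the tool from outside, world axes, zero at the start; "ft_torque": the same for the moment, N m; "opening": finger opening in m; "grasp_force": force on a finger pad.
Only numpy, scipy, OpenCV 4.12 (cv2) and the standard library are available. Lean on these libraries where they do the work, as an engineer would, in place of code of your own. Each camera call takes 0.05 s, during which the arm holds its last target. There are 200 camera calls.

## Task

Load the four-place centrifuge rotor so that it is balanced: stand the two tall bottles upright in two buckets that face each other across the hub, and the two slim, shorter bottles upright in the other two. Set each bottle down on the bucket floor rather than dropping it, tip none over, and leave the wide squat bottle, which has no twin, standing where it is.

Things in the scene. Friction and masses are not known exactly. Their poses are not given: they have to be found in the camera images.
- tall_a: One of the two identical tall centrifuge bottles: 56 mm diameter, 90 mm high, about 220 g, loose, standing on the bench. Plain upright cylinder: white body, paper band, blue screw cap (top 22 mm) flush with the body, like all five bottles. Origin: centre of the underside; z up; yaw means nothing. 
- tall_b: One of the two identical tall centrifuge bottles: 56 mm diameter, 90 mm high, about 220 g, loose, standing on the bench. Same as tall_a.
- slim_a: One of the two identical slim, shorter centrifuge bottles: 46 mm diameter, 70 mm high, about 110 g, loose, standing on the bench. Plain upright cylinder: white body, paper band, blue screw cap (top 22 mm) flush with the body, like all five bottles. Origin: centre of the underside; z up; yaw means nothing. 
- slim_b: One of the two identical slim, shorter centrifuge bottles: 46 mm diameter, 70 mm high, about 110 g, loose, standing on the bench. Same as slim_a.
- squat: The odd bottle without a twin: wide and low, 68 mm diameter, 50 mm high, about 180 g, loose, standing on the bench among the others. Plain upright cylinder: white body, paper band, blue screw cap (top 22 mm) flush with the body, like all five bottles. Origin: centre of the underside; z up; yaw means nothing. 
- rotor: Four-place centrifuge rotor on a loading stand, fixed, not turning; place and yaw vary. Origin: centre of the stand at bench level; bucket 1 lies along its x axis, 2 along y, 3 and 4 facing them across the hub, all 95 mm out. Dark arms between the buckets (20 mm wide, to 113 mm out, tops 54 mm above the bench); hub knob 32 mm across, top 72 mm above the bench.
- bucket_1: Bucket 1 of the rotor: fixed aluminium cup, open on top, 80 mm outer and 72 mm inner diameter, 36 mm high. Origin: centre of its underside, 20 mm above the bench; inner floor 26 mm and rim 56 mm above the bench. Four alike, numbered in order around the rotor, 95 mm from its centre: 1 faces 3 and 2 faces 4 across the hub (190 mm apart); neighbours 134 mm apart.
- bucket_2: Bucket 2 of the rotor: fixed aluminium cup, open on top, 80 mm outer and 72 mm inner diameter, 36 mm high. Origin: centre of its underside, 20 mm above the bench; inner floor 26 mm and rim 56 mm above the bench. Four alike, numbered in order around the rotor, 95 mm from its centre: 1 faces 3 and 2 faces 4 across the hub (190 mm apart); neighbours 134 mm apart.
- bucket_3: Bucket 3 of the rotor: fixed aluminium cup, open on top, 80 mm outer and 72 mm inner diameter, 36 mm high. Origin: centre of its underside, 20 mm above the bench; inner floor 26 mm and rim 56 mm above the bench. Four alike, numbered in order around the rotor, 95 mm from its centre: 1 faces 3 and 2 faces 4 across the hub (190 mm apart); neighbours 134 mm apart.
- bucket_4: Bucket 4 of the rotor: fixed aluminium cup, open on top, 80 mm outer and 72 mm inner diameter, 36 mm high. Origin: centre of its underside, 20 mm above the bench; inner floor 26 mm and rim 56 mm above the bench. Four alike, numbered in order around the rotor, 95 mm from its centre: 1 faces 3 and 2 faces 4 across the hub (190 mm apart); neighbours 134 mm apart.

How it is judged:
By the outcome, as a careful person would: the job done as asked, in the order asked, and still so for the second after the job is handed in, with the robot touching nothing.
It also fails if it takes over 118 s, if anything falls off the work surface, if the arm or the gripper's body presses on something with over 40 N, if the wrist force passes 120 N, or if a joint passes its speed limit or range.

## Working session

There is one attempt and no reset: what is moved stays moved. The work goes in short steps, Python scripts to look and compute and a tool call to move; the robot and the scene stay as the last step left them, time stands still between calls to the robot, and variables do not carry over. Pictures are saved under pics/ and viewed, at most 14 in all, crops included, and the job is handed in when it is done.

Besides the shell and the picture viewer there is one more tool, called after ">>>" as name(argument=value, ...), one argument or row to a line, values as JSON. play_rows: Moves the arm, as the interface text tells. Its arguments: {"type":"object","properties":{"rows":{"type":"array"},"newtons":{"type":"number"}},"required":["rows"]}

```bash
mkdir -p pics
cat > h.py <<'E'
import numpy as np, cv2
from workcell import ctrl
def K(c):
    f=240/np.tan(np.radians(c['vfov'])/2); return f
def proj(c,p):
    q=c['world_to_cam']@np.append(p,1); f=K(c); return np.array([c['cx']+f*q[0]/q[2],c['cy']+f*q[1]/q[2]])
def ray(c,u,v,z):
    M=np.linalg.inv(c['world_to_cam']); f=K(c)
    d=M[:3,:3]@np.array([(u-c['cx'])/f,(v-c['cy'])/f,1]); o=M[:3,3]
    return o+d*(z-o[2])/d[2]
E
python3 - <<'E'
from h import *
s=ctrl.state(); print(s)
ims=[]
for n in ['top','side']:
    c=ctrl.camera(n); ims.append(c['frame']); print(n,c['vfov'],c['cx'],c['cy'],np.linalg.inv(c['world_to_cam'])[:3].round(3))
    cv2.imwrite(f'pics/{n}0.png',c['frame'][:,:,::-1])
    for t in ['tall_a','slim_a','squat','rotor','bucket_1']:
        for d in ctrl.search_frame(n,t): print(n,t,round(d['p'],2),np.round(d['location'],3),proj(c,np.array(d['location'])).round())
E
```

```text
{'clock': 0.0, 'joints': array([ 1.15690514e+00,  2.21223545e-01,  1.52761602e+00,  4.42093109e-05,
        1.39468057e+00, -1.26082159e-01]), 'joint_vel': array([-5.42440839e-05, -5.66990293e-04, -1.02039979e-04, -4.93711974e-04,
        1.39516703e-03,  7.43586483e-04]), 'joint_efforts': array([-2.11884733e-03, -4.94623339e+01, -3.87365985e+01,  6.99829613e-02,
        5.75644593e-02, -1.84566425e-04]), 'eef_pos': array([0.17713674, 0.59873123, 0.22143625]), 'orientation': array([-2.78018207e-04,  1.43412141e-01,  9.89662583e-01, -9.23024717e-04]), 'wrist_force': array([0.00641473, 1.00598745, 0.49332979]), 'ft_torque': array([ 0.02829731, -0.00075341,  0.0675645 ]), 'grasp_force': 0.0, 'opening': 0.08711621625308165}
top 57.011193164699726 316.23031223078254 238.84240250194833 [[-0.017 -0.992  0.127  0.445]
 [-1.     0.017 -0.004 -0.034]
 [ 0.002 -0.127 -0.992  0.99 ]]
top tall_a 0.73 [ 0.443 -0.077  0.092] [337. 296.]
top tall_a 0.67 [ 0.508 -0.389  0.088] [489. 261.]
top slim_a 0.94 [ 0.437 -0.226  0.071] [409. 298.]
top slim_a 0.57 [ 0.603 -0.256  0.069] [419. 218.]
top slim_a 
[... 345 characters left out ...]
.65 [0.604 0.082 0.025] [262. 224.]
side 51.32808473255436 325.3198704502678 245.29390956158912 [[ 0.991 -0.115  0.071  0.469]
 [-0.134 -0.763  0.633 -0.634]
 [-0.019 -0.636 -0.771  0.734]]
side tall_a 0.96 [ 0.505 -0.416  0.088] [341. 434.]
side tall_a 0.8 [ 0.44  -0.094  0.075] [273. 252.]
side slim_a 0.62 [ 0.602 -0.274  0.069] [390. 334.]
side slim_a 0.62 [ 0.435 -0.246  0.066] [278. 333.]
side squat 0.7 [ 0.584 -0.135  0.052] [361. 269.]
side rotor 0.58 [0.531 0.14  0.055] [311. 164.]
side bucket_1 0.95 [0.601 0.089 0.037] [349. 184.]
side bucket_1 0.73 [0.466 0.098 0.038] [282. 188.]
side bucket_1 0.6 [0.604 0.228 0.04 ] [340. 139.]
side bucket_1 0.17 [ 0.584 -0.138  0.049] [361. 271.]
```

View pics/top0.png

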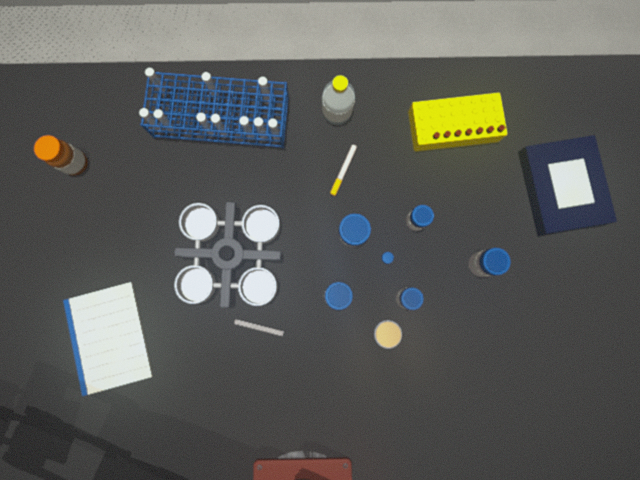

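View pics/side0.png

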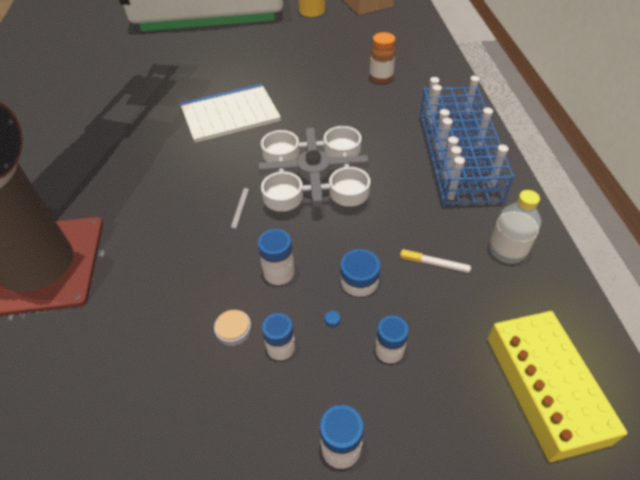

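Top view: tall caps at (338,296) and (496,262), slim at (412,299) and (422,216), squat at (355,230). The hub is at (228,253), with buckets at about (199,222), (262,224), (194,286) and (258,287). The side view agrees. Next I fit the known cylinders to the masks.

```bash
cat >> h.py <<'E'
from scipy.optimize import minimize
def hull(c,x,y,r,z0,z1):
    a=np.linspace(0,2*np.pi,40)
    P=np.array([proj(c,np.array([x+r*np.cos(t),y+r*np.sin(t),z])) for z in (z0,z1) for t in a])
    m=np.zeros((480,640),np.uint8); cv2.fillConvexPoly(m,(cv2.convexHull(P.astype(np.float32))*16).round().astype(np.int32),1,cv2.LINE_8,4); return m>0
def fit(c,mask,x0,r,z0,z1):
    f=lambda p:1-(lambda h:(h&mask).sum()/max(1,(h|mask).sum()))(hull(c,*p,r,z0,z1))
    o=minimize(f,x0,method='Nelder-Mead',options=dict(initial_simplex=[x0,x0+[.008,0],x0+[0,.008]],xatol=1e-4,fatol=1e-4)); return o.x,1-o.fun
def fits(n,c,t,r,z0,z1,pmin=.3):
    out=[]
    for d in ctrl.masks_of(n,t):
        m=d['pixels']
        if d['p']<pmin: continue
        v,u=np.nonzero(m); g=ray(c,u.mean(),v.mean(),(z0+z1)/2)[:2]
        x,s=fit(c,m,g,r,z0,z1); print(n,t,round(d['p'],2),x.round(4),'iou',round(s,2),int(m.sum())); out.append((d['p'],s,x))
    return out
E
python3 - <<'E'
from h import *
for n in ['top','side']:
    c=ctrl.camera(n)
    for t,r,a,b in [('tall_a',.028,0,.09),('slim_a',.023,0,.07),('squat',.034,0,.05),('bucket_1',.04,.02,.056)]: fits(n,c,t,r,a,b)
    for d in ctrl.search_frame(n,'rotor')[:1]: print(d)
E
```

```text
top tall_a 0.9 [ 0.5089 -0.4042] iou 0.94 973
top tall_a 0.84 [ 0.4457 -0.0801] iou 0.92 601
top slim_a 0.95 [ 0.4366 -0.231 ] iou 0.89 489
top squat 0.77 [ 0.5855 -0.1201] iou 0.87 788
top squat 0.6 [0.5295 0.161 ] iou 0.28 3450
top bucket_1 0.72 [0.6005 0.0831] iou 0.92 1120
top bucket_1 0.65 [0.4677 0.0887] iou 0.95 1178
top bucket_1 0.64 [0.6072 0.2144] iou 0.87 1119
top bucket_1 0.59 [0.4728 0.2218] iou 0.92 1222
{'location': [0.5363, 0.1501, 0.0524], 'p': 0.85}
side tall_a 0.95 [ 0.5081 -0.4048] iou 0.9 2142
side tall_a 0.92 [ 0.4432 -0.0831] iou 0.94 1635
side tall_a 0.65 [0.6061 0.212 ] iou 0.51 969
side slim_a 0.75 [ 0.4354 -0.2351] iou 0.92 1196
side slim_a 0.7 [ 0.609 -0.265] iou 0.91 1208
side squat 0.7 [ 0.5858 -0.1228] iou 0.93 1539
side bucket_1 0.88 [0.4728 0.2256] iou 0.81 994
side bucket_1 0.83 [0.5997 0.0835] iou 0.93 1346
side bucket_1 0.8 [0.6076 0.2212] iou 0.79 961
side bucket_1 0.72 [0.4657 0.0876] iou 0.88 1291
{'location': [0.5294, 0.1407, 0.0523], 'p': 0.75}
```

>>> play_rows(
  rows=[
    {"az": -0.144,"jaw": 1},
    {"az": -0.144},
    {"dx": -0.01,"dy": -0.02},
    {"dx": -0.017,"dy": -0.044},
    {"dx": -0.017,"dy": -0.044},
    {"dx": -0.017,"dy": -0.044},
    {"dx": -0.017,"dy": -0.044},
    {"dx": -0.017,"dy": -0.044},
    {"dx": -0.017,"dy": -0.044},
    {"dx": -0.017,"dy": -0.044},
    {"dx": -0.017,"dy": -0.044},
    {"dx": -0.017,"dy": -0.044},
  ],
  newtons=20,
)

```text
validation failed for argument at $.ro...
```

>>> play_rows(
  rows=[
    {"dx": 0.0,"dy": 0.0,"dz": 0.0,"ax": 0.0,"ay": 0.0,"az": -0.144,"jaw": 1.0},
    {"dx": 0.0,"dy": 0.0,"dz": 0.0,"ax": 0.0,"ay": 0.0,"az": -0.144,"jaw": 1.0},
  ],
  newtons=20,
)

```text
clock: 1.4
eef_pos: [0.1774, 0.5993, 0.2225]
orientation: [-0.0, -0.003, 1.0, -0.0]
wrist_force: [0.8, 0.3, -0.1]
opening: 0.0866
grasp_force: 0.0
```

>>> play_rows(
  rows=[
    {"dx": -0.01,"dy": -0.02,"dz": 0,"ax": 0,"ay": 0,"az": 0,"jaw": 1},
    {"dx": -0.017,"dy": -0.044,"dz": 0,"ax": 0,"ay": 0,"az": 0,"jaw": 1},
    {"dx": -0.017,"dy": -0.044,"dz": 0,"ax": 0,"ay": 0,"az": 0,"jaw": 1},
    {"dx": -0.017,"dy": -0.044,"dz": 0,"ax": 0,"ay": 0,"az": 0,"jaw": 1},
    {"dx": -0.017,"dy": -0.044,"dz": 0,"ax": 0,"ay": 0,"az": 0,"jaw": 1},
    {"dx": -0.017,"dy": -0.044,"dz": 0,"ax": 0,"ay": 0,"az": 0,"jaw": 1},
    {"dx": -0.017,"dy": -0.044,"dz": 0,"ax": 0,"ay": 0,"az": 0,"jaw": 1},
    {"dx": -0.017,"dy": -0.044,"dz": 0,"ax": 0,"ay": 0,"az": 0,"jaw": 1},
    {"dx": -0.017,"dy": -0.044,"dz": 0,"ax": 0,"ay": 0,"az": 0,"jaw": 1},
    {"dx": -0.017,"dy": -0.044,"dz": 0,"ax": 0,"ay": 0,"az": 0,"jaw": 1},
    {"dx": -0.017,"dy": -0.044,"dz": 0,"ax": 0,"ay": 0,"az": 0,"jaw": 1},
    {"dx": -0.017,"dy": -0.044,"dz": 0,"ax": 0,"ay": 0,"az": 0,"jaw": 1},
  ],
)

```text
clock: 2.6
eef_pos: [0.3749, 0.0935, 0.223]
orientation: [0.001, -0.0, 1.0, 0.0]
wrist_force: [0.7, -0.4, 0.8]
opening: 0.087
grasp_force: 0.0
```

>>> play_rows(
  rows=[
    {"dx": -0.014,"dy": -0.035,"dz": 0,"ax": 0,"ay": 0,"az": 0,"jaw": 1},
    {"dx": -0.014,"dy": -0.035,"dz": 0,"ax": 0,"ay": 0,"az": 0,"jaw": 1},
    {"dx": -0.014,"dy": -0.035,"dz": 0,"ax": 0,"ay": 0,"az": 0,"jaw": 1},
    {"dx": -0.014,"dy": -0.035,"dz": 0,"ax": 0,"ay": 0,"az": 0,"jaw": 1},
    {"dx": -0.01,"dy": -0.025,"dz": 0,"ax": 0,"ay": 0,"az": 0,"jaw": 1},
    {"dx": -0.004,"dy": -0.011,"dz": 0.03,"ax": 0,"ay": 0,"az": 0,"jaw": 1},
    {"dx": 0,"dy": 0,"dz": 0.04,"ax": 0,"ay": 0,"az": 0,"jaw": 1},
    {"dx": 0,"dy": 0,"dz": 0.03,"ax": 0,"ay": 0,"az": 0,"jaw": 1},
    {"dx": 0,"dy": 0,"dz": 0,"ax": 0,"ay": 0,"az": 0,"jaw": 1},
    {"dx": 0,"dy": 0,"dz": 0,"ax": 0,"ay": 0,"az": 0,"jaw": 1},
  ],
)

```text
clock: 3.6
eef_pos: [0.4445, -0.0806, 0.123]
orientation: [-0.0, -0.0, 1.0, 0.0]
wrist_force: [0.3, -0.5, 0.4]
opening: 0.087
grasp_force: 0.0
```

>>> play_rows(
  rows=[
    {"dx": 0,"dy": -0.001,"dz": 0.03,"ax": 0,"ay": 0,"az": 0,"jaw": 1},
    {"dx": 0,"dy": 0,"dz": 0.03,"ax": 0,"ay": 0,"az": 0,"jaw": 1},
    {"dx": 0,"dy": 0,"dz": 0.02,"ax": 0,"ay": 0,"az": 0,"jaw": 1},
    {"dx": 0,"dy": 0,"dz": 0.004,"ax": 0,"ay": 0,"az": 0,"jaw": 1},
    {"dx": 0,"dy": 0,"dz": 0,"ax": 0,"ay": 0,"az": 0,"jaw": 1},
    {"dx": 0,"dy": 0,"dz": 0,"ax": 0,"ay": 0,"az": 0,"jaw": 0.5},
    {"dx": 0,"dy": 0,"dz": 0,"ax": 0,"ay": 0,"az": 0,"jaw": 0.35},
    {"dx": 0,"dy": 0,"dz": 0,"ax": 0,"ay": 0,"az": 0,"jaw": 0},
    {"dx": 0,"dy": 0,"dz": 0,"ax": 0,"ay": 0,"az": 0,"jaw": -0.5},
    {"dx": 0,"dy": 0,"dz": 0,"ax": 0,"ay": 0,"az": 0,"jaw": -1},
    {"dx": 0,"dy": 0,"dz": 0,"ax": 0,"ay": 0,"az": 0,"jaw": -1},
    {"dx": 0,"dy": 0,"dz": 0,"ax": 0,"ay": 0,"az": 0,"jaw": -1},
  ],
)

```text
clock: 4.8
eef_pos: [0.4448, -0.0815, 0.0389]
orientation: [0.0, -0.0, 1.0, 0.0]
wrist_force: [-1.9, 1.9, 5.1]
opening: 0.0555
grasp_force: 20.0
```

Run:
```python
from h import *
c=ctrl.camera('side'); cv2.imwrite('pics/s1.png',c['frame'][100:460,100:580,::-1]); s=ctrl.state(); print(s['eef_pos'],s['opening'],s['grasp_force'])
```

```text
[ 0.44477243 -0.08154539  0.03890053] 0.055442993385997966 19.99990314943716
```

View pics/s1.png

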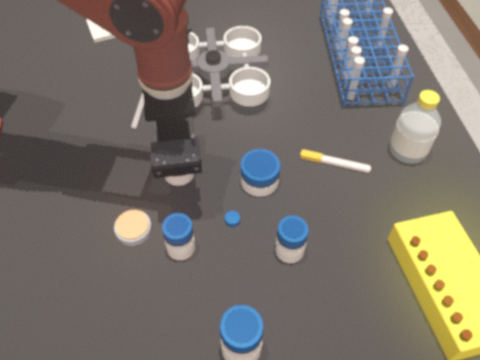

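The tall bottle is gripped at 55.5 mm and its neighbours are undisturbed. Lift it and carry it to bucket d (0.473, 0.223).

>>> play_rows(
  rows=[
    {"dx": 0,"dy": 0,"dz": -0.01,"ax": 0,"ay": 0,"az": 0,"jaw": -1},
    {"dx": 0,"dy": 0,"dz": -0.03,"ax": 0,"ay": 0,"az": 0,"jaw": -1},
    {"dx": 0,"dy": 0,"dz": -0.04,"ax": 0,"ay": 0,"az": 0,"jaw": -1},
    {"dx": 0,"dy": 0.01,"dz": -0.02,"ax": 0,"ay": 0,"az": 0,"jaw": -1},
    {"dx": -0.004,"dy": 0.03,"dz": 0,"ax": 0,"ay": 0,"az": 0,"jaw": -1},
    {"dx": -0.004,"dy": 0.04,"dz": 0,"ax": 0,"ay": 0,"az": 0,"jaw": -1},
    {"dx": -0.004,"dy": 0.04,"dz": 0,"ax": 0,"ay": 0,"az": 0,"jaw": -1},
    {"dx": -0.004,"dy": 0.04,"dz": 0,"ax": 0,"ay": 0,"az": 0,"jaw": -1},
    {"dx": -0.004,"dy": 0.04,"dz": 0,"ax": 0,"ay": 0,"az": 0,"jaw": -1},
    {"dx": -0.004,"dy": 0.04,"dz": 0,"ax": 0,"ay": 0,"az": 0,"jaw": -1},
    {"dx": -0.004,"dy": 0.04,"dz": 0,"ax": 0,"ay": 0,"az": 0,"jaw": -1},
    {"dx": 0,"dy": 0.024,"dz": 0,"ax": 0,"ay": 0,"az": 0,"jaw": -1},
  ],
)

```text
clock: 6.05
eef_pos: [0.4722, 0.2248, 0.1386]
orientation: [-0.0, -0.001, 1.0, 0.0]
wrist_force: [0.9, 0.0, -1.4]
opening: 0.0555
grasp_force: 20.0
```

>>> play_rows(
  rows=[
    {"dx": 0,"dy": 0,"dz": 0,"ax": 0,"ay": 0,"az": 0,"jaw": -1},
    {"dx": 0,"dy": 0,"dz": 0,"ax": 0,"ay": 0,"az": 0,"jaw": -1},
    {"dx": 0,"dy": 0,"dz": 0,"ax": 0,"ay": 0,"az": 0,"jaw": -1},
  ],
)

```text
clock: 6.35
eef_pos: [0.4722, 0.2214, 0.1383]
orientation: [-0.0, 0.0, 1.0, -0.0]
wrist_force: [0.7, -0.4, -2.3]
opening: 0.0557
grasp_force: 20.0
```

```bash
python3 - <<'E'
from h import *
for n in ['top','side']:
    c=ctrl.camera(n); cv2.imwrite(f'pics/{n}2.png',c['frame'][:,:,::-1])
    for d in ctrl.masks_of(n,'tall_a'):
        v,u=np.nonzero(d['pixels']); print(n,round(d['p'],2),u.min(),u.max(),v.min(),v.max())
    x=np.array([.4727,.2229])
    for z in (.1,.19,.056): print([proj(c,np.array([*(x+o),z])).round() for o in ([-.028,0],[.028,0],[0,-.028],[0,.028])])
print(ctrl.state()['wrist_force'])
E
python3 -c "
import cv2,numpy as np
a=cv2.imread('pics/top2.png')[160:360,120:380];b=cv2.imread('pics/side2.png')[60:260,180:440]
cv2.imwrite('pics/m2.png',cv2.resize(np.hstack([a,b]),None,fx=1.5,fy=1.5))"
```

```text
top 0.78 469 509 248 275
[array([187., 298.]), array([187., 270.]), array([201., 283.]), array([173., 284.])]
[array([172., 298.]), array([173., 267.]), array([188., 282.]), array([157., 282.])]
[array([193., 297.]), array([193., 271.]), array([206., 284.]), array([180., 284.])]
side 0.96 261 290 105 132
side 0.85 320 362 406 468
[array([264., 125.]), array([291., 123.]), array([279., 132.]), array([277., 116.])]
[array([259.,  87.]), array([288.,  84.]), array([274.,  94.]), array([272.,  78.])]
[array([266., 142.]), array([293., 140.]), array([280., 149.]), array([278., 133.])]
[ 0.53472831 -0.10349125 -2.11919549]
```

View pics/m2.png

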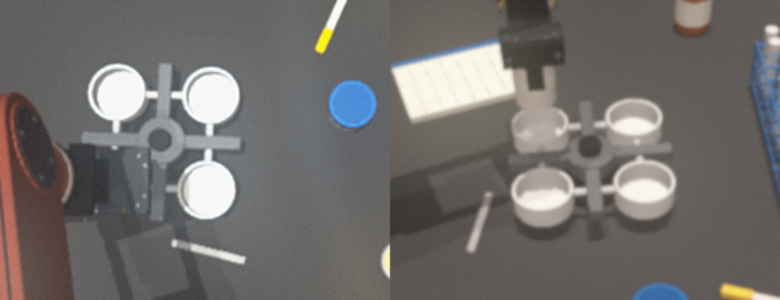

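The bottle hangs above bucket d. In the side view it spans columns 261–290 with its bottom near row 132, about 2 px left of the bucket axis. Correct this slightly and lower.

>>> play_rows(
  rows=[
    {"dx": -0.002,"dy": 0.001,"dz": 0.01,"ax": 0,"ay": 0,"az": 0,"jaw": -1},
    {"dx": 0,"dy": 0,"dz": 0.025,"ax": 0,"ay": 0,"az": 0,"jaw": -1},
    {"dx": 0,"dy": 0,"dz": 0.02,"ax": 0,"ay": 0,"az": 0,"jaw": -1},
    {"dx": 0,"dy": 0,"dz": 0.01,"ax": 0,"ay": 0,"az": 0,"jaw": -1},
    {"dx": 0,"dy": 0,"dz": 0.004,"ax": 0,"ay": 0,"az": 0,"jaw": -1},
    {"dx": 0,"dy": 0,"dz": 0,"ax": 0,"ay": 0,"az": 0,"jaw": -1},
    {"dx": 0,"dy": 0,"dz": 0.001,"ax": 0,"ay": 0,"az": 0,"jaw": -1},
    {"dx": 0,"dy": 0,"dz": 0.001,"ax": 0,"ay": 0,"az": 0,"jaw": -1},
    {"dx": 0,"dy": 0,"dz": 0.001,"ax": 0,"ay": 0,"az": 0,"jaw": -1},
    {"dx": 0,"dy": 0,"dz": 0,"ax": 0,"ay": 0,"az": 0,"jaw": -1},
  ],
)

```text
clock: 7.55
eef_pos: [0.4746, 0.2234, 0.0669]
orientation: [0.0, -0.0, 1.0, 0.0]
wrist_force: [0.8, 0.3, -2.4]
opening: 0.0559
grasp_force: 20.0
```

>>> play_rows(
  rows=[
    {"dx": 0,"dy": 0,"dz": 0.001,"ax": 0,"ay": 0,"az": 0,"jaw": -1},
    {"dx": 0,"dy": 0,"dz": 0.001,"ax": 0,"ay": 0,"az": 0,"jaw": -1},
    {"dx": 0,"dy": 0,"dz": 0,"ax": 0,"ay": 0,"az": 0,"jaw": -1},
  ],
)

```text
clock: 7.85
eef_pos: [0.4747, 0.2234, 0.0649]
orientation: [0.0, -0.0, 1.0, 0.0]
wrist_force: [-0.4, -0.3, 1.6]
opening: 0.0559
grasp_force: 20.0
```

Contact: the wrist force went from −2.4 to +1.6 N. Release, rise and travel towards the far slim bottle.

>>> play_rows(
  rows=[
    {"dx": 0,"dy": 0,"dz": 0,"ax": 0,"ay": 0,"az": 0,"jaw": 0.3},
    {"dx": 0,"dy": 0,"dz": 0,"ax": 0,"ay": 0,"az": 0,"jaw": 0.4},
    {"dx": 0,"dy": 0,"dz": 0,"ax": 0,"ay": 0,"az": 0,"jaw": 0.6},
    {"dx": 0,"dy": 0,"dz": 0,"ax": 0,"ay": 0,"az": 0,"jaw": 1},
    {"dx": 0,"dy": 0,"dz": 0,"ax": 0,"ay": 0,"az": 0,"jaw": 1},
    {"dx": 0,"dy": 0,"dz": -0.02,"ax": 0,"ay": 0,"az": 0,"jaw": 1},
    {"dx": 0,"dy": 0,"dz": -0.04,"ax": 0,"ay": 0,"az": 0,"jaw": 1},
    {"dx": 0,"dy": 0,"dz": -0.04,"ax": 0,"ay": 0,"az": 0,"jaw": 1},
    {"dx": -0.01,"dy": -0.02,"dz": -0.02,"ax": 0,"ay": 0,"az": 0,"jaw": 1},
    {"dx": -0.012,"dy": -0.042,"dz": 0,"ax": 0,"ay": 0,"az": 0,"jaw": 1},
    {"dx": -0.012,"dy": -0.042,"dz": 0,"ax": 0,"ay": 0,"az": 0,"jaw": 1},
    {"dx": -0.012,"dy": -0.042,"dz": 0,"ax": 0,"ay": 0,"az": 0,"jaw": 1},
  ],
)

```text
clock: 9.05
eef_pos: [0.5209, 0.0761, 0.185]
orientation: [0.001, -0.001, 1.0, 0.0]
wrist_force: [0.1, 0.5, -0.4]
opening: 0.0864
grasp_force: 0.0
```

>>> play_rows(
  rows=[
    {"dx": -0.012,"dy": -0.042,"dz": 0,"ax": 0,"ay": 0,"az": 0,"jaw": 1},
    {"dx": -0.012,"dy": -0.042,"dz": 0,"ax": 0,"ay": 0,"az": 0,"jaw": 1},
    {"dx": -0.012,"dy": -0.042,"dz": 0,"ax": 0,"ay": 0,"az": 0,"jaw": 1},
    {"dx": -0.012,"dy": -0.042,"dz": 0,"ax": 0,"ay": 0,"az": 0,"jaw": 1},
    {"dx": -0.01,"dy": -0.03,"dz": 0,"ax": 0,"ay": 0,"az": 0,"jaw": 1},
    {"dx": 0,"dy": -0.01,"dz": 0,"ax": 0,"ay": 0,"az": 0,"jaw": 1},
    {"dx": 0,"dy": 0,"dz": 0,"ax": 0,"ay": 0,"az": 0,"jaw": 1},
  ],
)

```text
clock: 9.75
eef_pos: [0.5783, -0.1319, 0.1842]
orientation: [-0.0, 0.001, 1.0, 0.0]
wrist_force: [-0.3, 0.3, -0.8]
opening: 0.0871
grasp_force: 0.0
```

```bash
python3 - <<'E'
from h import *
for n in ['top','side']:
    c=ctrl.camera(n); cv2.imwrite(f'pics/{n}3.png',c['frame'][:,:,::-1])
    fits(n,c,'slim_a',.023,0,.07)
    fits(n,c,'tall_a',.028,.026,.116)
E
python3 -c "
import cv2,numpy as np
a=cv2.imread('pics/top3.png')[160:400,120:520];b=cv2.imread('pics/side3.png')[60:300,180:440]
cv2.imwrite('pics/m3.png',cv2.resize(np.hstack([a,b]),None,fx=1.2,fy=1.2))"
```

```text
top slim_a 0.61 [ 0.4546 -0.1971] iou 0.12 60
top tall_a 0.86 [0.4748 0.2233] iou 0.94 907
top tall_a 0.64 [ 0.5066 -0.3928] iou 0.92 1001
top tall_a 0.4 [0.6013 0.207 ] iou 0.83 1131
side slim_a 0.82 [ 0.4351 -0.2341] iou 0.92 1220
side tall_a 0.59 [ 0.5071 -0.4136] iou 0.87 2222
side tall_a 0.57 [0.4736 0.2397] iou 0.82 1076
```

View pics/m3.png

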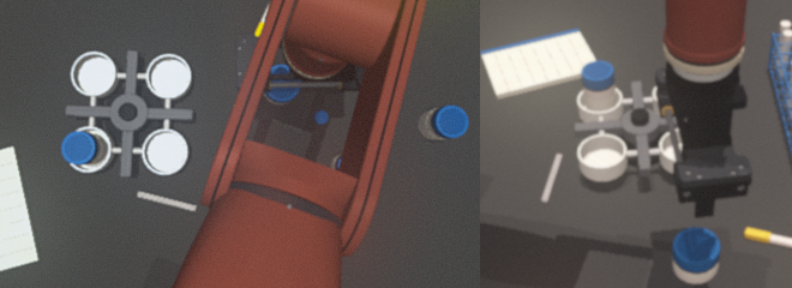

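Tall bottle 1 stands upright in bucket d (fit 0.475, 0.223). The far slim bottle had no top-view fit, so I get one from the first picture's blue cap.

Run:
```python
from h import *
c=ctrl.camera('top'); im=cv2.imread('pics/top0.png').astype(int)
m=((im[:,:,0]-im[:,:,2]>50)&(im[:,:,0]>80)).astype(np.uint8)
k,l,st,ce=cv2.connectedComponentsWithStats(m)
for i in range(1,k):
    if st[i,4]>200 and 300<ce[i][0]<520 and ce[i][1]>200:
        h,r=(.09,.028) if i<0 else (.07,.023)
        print(ce[i].round(),st[i,4],'cap fit slim',fit(c,l==i,ray(c,*ce[i],.06)[:2],.023,.048,.07),'tall',fit(c,l==i,ray(c,*ce[i],.08)[:2],.028,.068,.09))
```

```text
[422. 215.] 392 cap fit slim (array([ 0.60879556, -0.26327688]), np.float64(0.8653421633554084)) tall (array([ 0.60672876, -0.25603059]), np.float64(0.5807407407407408))
[354. 229.] 798 cap fit slim (array([ 0.58554286, -0.12134777]), np.float64(0.5488721804511278)) tall (array([ 0.57829171, -0.11978557]), np.float64(0.8283208020050126))
[496. 261.] 616 cap fit slim (array([ 0.50902285, -0.41490183]), np.float64(0.823051948051948)) tall (array([ 0.50860394, -0.40798844]), np.float64(0.8392370572207084))
[338. 295.] 616 cap fit slim (array([ 0.44350961, -0.0818475 ]), np.float64(0.711038961038961)) tall (array([ 0.44376524, -0.07982815]), np.float64(0.9565217391304348))
[412. 298.] 400 cap fit slim (array([ 0.43488515, -0.2363941 ]), np.float64(0.8547008547008547)) tall (array([ 0.43720319, -0.22583327]), np.float64(0.5830903790087464))
```

>>> play_rows(
  rows=[
    {"dx": -0.006,"dy": -0.03,"dz": 0,"ax": 0,"ay": 0,"az": 0,"jaw": 1},
    {"dx": -0.01,"dy": -0.04,"dz": 0,"ax": 0,"ay": 0,"az": 0,"jaw": 1},
    {"dx": -0.01,"dy": -0.04,"dz": 0,"ax": 0,"ay": 0,"az": 0,"jaw": 1},
    {"dx": -0.005,"dy": -0.022,"dz": 0.01,"ax": 0,"ay": 0,"az": 0,"jaw": 1},
    {"dx": 0,"dy": 0,"dz": 0.04,"ax": 0,"ay": 0,"az": 0,"jaw": 1},
    {"dx": 0,"dy": 0,"dz": 0.03,"ax": 0,"ay": 0,"az": 0,"jaw": 1},
    {"dx": 0,"dy": 0,"dz": 0.01,"ax": 0,"ay": 0,"az": 0,"jaw": 1},
    {"dx": 0,"dy": 0,"dz": 0,"ax": 0,"ay": 0,"az": 0,"jaw": 1},
    {"dx": 0,"dy": 0,"dz": 0,"ax": 0,"ay": 0,"az": 0,"jaw": 1},
  ],
)

```text
clock: 11.0
eef_pos: [0.6106, -0.2626, 0.0962]
orientation: [0.001, -0.001, 1.0, -0.001]
wrist_force: [0.1, 0.5, 0.4]
opening: 0.087
grasp_force: 0.0
```

>>> play_rows(
  rows=[
    {"dx": 0.001,"dy": -0.001,"dz": 0.015,"ax": 0,"ay": 0,"az": 0,"jaw": 1},
    {"dx": 0,"dy": 0,"dz": 0.025,"ax": 0,"ay": 0,"az": 0,"jaw": 1},
    {"dx": 0,"dy": 0,"dz": 0.012,"ax": 0,"ay": 0,"az": 0,"jaw": 1},
    {"dx": 0,"dy": 0,"dz": 0.004,"ax": 0,"ay": 0,"az": 0,"jaw": 1},
    {"dx": 0,"dy": 0,"dz": 0,"ax": 0,"ay": 0,"az": 0,"jaw": 0.6},
    {"dx": 0,"dy": 0,"dz": 0,"ax": 0,"ay": 0,"az": 0,"jaw": 0.3},
    {"dx": 0,"dy": 0,"dz": 0,"ax": 0,"ay": 0,"az": 0,"jaw": 0.1},
    {"dx": 0,"dy": 0,"dz": 0,"ax": 0,"ay": 0,"az": 0,"jaw": -0.2},
    {"dx": 0,"dy": 0,"dz": 0,"ax": 0,"ay": 0,"az": 0,"jaw": -0.6},
    {"dx": 0,"dy": 0,"dz": 0,"ax": 0,"ay": 0,"az": 0,"jaw": -1},
    {"dx": 0,"dy": 0,"dz": 0,"ax": 0,"ay": 0,"az": 0,"jaw": -1},
    {"dx": 0,"dy": 0,"dz": 0,"ax": 0,"ay": 0,"az": 0,"jaw": -1},
  ],
  newtons=15,
)

```text
clock: 12.2
eef_pos: [0.6087, -0.2637, 0.0388]
orientation: [0.0, -0.0, 1.0, -0.0]
wrist_force: [-0.5, 0.8, 2.1]
opening: 0.0456
grasp_force: 15.0
```

>>> play_rows(
  rows=[
    {"dx": 0,"dy": 0,"dz": -0.01,"ax": 0,"ay": 0,"az": 0,"jaw": -1},
    {"dx": 0,"dy": 0,"dz": -0.03,"ax": 0,"ay": 0,"az": 0,"jaw": -1},
    {"dx": 0,"dy": 0,"dz": -0.04,"ax": 0,"ay": 0,"az": 0,"jaw": -1},
    {"dx": 0,"dy": 0.02,"dz": -0.02,"ax": 0,"ay": 0,"az": 0,"jaw": -1},
    {"dx": 0,"dy": 0.04,"dz": 0,"ax": 0,"ay": 0,"az": 0,"jaw": -1},
    {"dx": 0,"dy": 0.045,"dz": 0,"ax": 0,"ay": 0,"az": 0,"jaw": -1},
    {"dx": 0,"dy": 0.045,"dz": 0,"ax": 0,"ay": 0,"az": 0,"jaw": -1},
    {"dx": 0,"dy": 0.045,"dz": 0,"ax": 0,"ay": 0,"az": 0,"jaw": -1},
    {"dx": 0,"dy": 0.045,"dz": 0,"ax": 0,"ay": 0,"az": 0,"jaw": -1},
    {"dx": 0,"dy": 0.045,"dz": 0,"ax": 0,"ay": 0,"az": 0,"jaw": -1},
    {"dx": 0,"dy": 0.045,"dz": 0,"ax": 0,"ay": 0,"az": 0,"jaw": -1},
    {"dx": 0,"dy": 0.045,"dz": 0,"ax": 0,"ay": 0,"az": 0,"jaw": -1},
  ],
)

```text
clock: 13.4
eef_pos: [0.6082, 0.1132, 0.1392]
orientation: [0.0, -0.0, 1.0, -0.0]
wrist_force: [0.7, -0.8, -1.1]
opening: 0.0459
grasp_force: 15.0
```

>>> play_rows(
  rows=[
    {"dx": 0,"dy": 0.045,"dz": 0,"ax": 0,"ay": 0,"az": 0,"jaw": -1},
    {"dx": 0,"dy": 0.04,"dz": 0,"ax": 0,"ay": 0,"az": 0,"jaw": -1},
    {"dx": 0,"dy": 0.02,"dz": 0,"ax": 0,"ay": 0,"az": 0,"jaw": -1},
    {"dx": 0,"dy": 0,"dz": 0,"ax": 0,"ay": 0,"az": 0,"jaw": -1},
    {"dx": 0,"dy": 0,"dz": 0,"ax": 0,"ay": 0,"az": 0,"jaw": -1},
    {"dx": 0,"dy": 0,"dz": 0,"ax": 0,"ay": 0,"az": 0,"jaw": -1},
  ],
)

```text
clock: 14.0
eef_pos: [0.6085, 0.2152, 0.1386]
orientation: [-0.0, 0.0, 1.0, -0.0]
wrist_force: [0.2, -0.7, -0.8]
opening: 0.0454
grasp_force: 15.0
```

Run:
```python
from h import *
c=ctrl.camera('side'); cv2.imwrite('pics/s4.png',cv2.resize(c['frame'][40:260,180:460,::-1],None,fx=2,fy=2))
for d in ctrl.masks_of('side','slim_a'):
    v,u=np.nonzero(d['pixels']); print(round(d['p'],2),u.min(),u.max(),v.min(),v.max())
z=ctrl.state()['eef_pos'][2]-.0388
print([proj(c,np.array([.607+a,.217+b,z])).round() for a,b in ([-.023,0],[.023,0],[0,-.023],[0,.023])])
```

```text
0.85 262 293 314 359
0.57 333 355 101 126
[array([331., 121.]), array([353., 118.]), array([344., 126.]), array([341., 113.])]
```

View pics/s4.png

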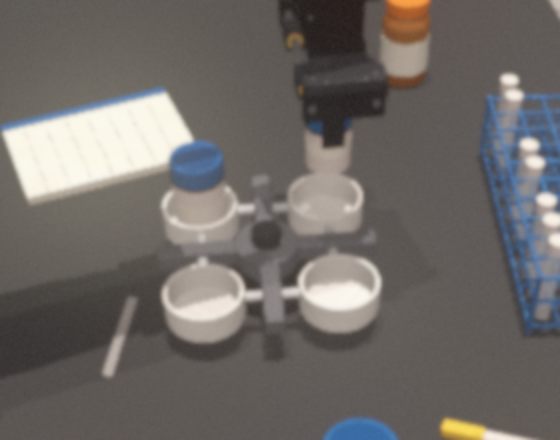

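The slim bottle hangs over bucket c at columns 333–355 (predicted 331–353), bottom near row 126. Shift it slightly and lower.

>>> play_rows(
  rows=[
    {"dx": 0.002,"dy": 0.002,"dz": 0.01,"ax": 0,"ay": 0,"az": 0,"jaw": -1},
    {"dx": 0,"dy": 0,"dz": 0.025,"ax": 0,"ay": 0,"az": 0,"jaw": -1},
    {"dx": 0,"dy": 0,"dz": 0.02,"ax": 0,"ay": 0,"az": 0,"jaw": -1},
    {"dx": 0,"dy": 0,"dz": 0.01,"ax": 0,"ay": 0,"az": 0,"jaw": -1},
    {"dx": 0,"dy": 0,"dz": 0.004,"ax": 0,"ay": 0,"az": 0,"jaw": -1},
    {"dx": 0,"dy": 0,"dz": 0.001,"ax": 0,"ay": 0,"az": 0,"jaw": -1},
    {"dx": 0,"dy": 0,"dz": 0.001,"ax": 0,"ay": 0,"az": 0,"jaw": -1},
    {"dx": 0,"dy": 0,"dz": 0.001,"ax": 0,"ay": 0,"az": 0,"jaw": -1},
    {"dx": 0,"dy": 0,"dz": 0.001,"ax": 0,"ay": 0,"az": 0,"jaw": -1},
    {"dx": 0,"dy": 0,"dz": 0,"ax": 0,"ay": 0,"az": 0,"jaw": -1},
    {"dx": 0,"dy": 0,"dz": 0,"ax": 0,"ay": 0,"az": 0,"jaw": -1},
  ],
)

```text
clock: 15.2
eef_pos: [0.6066, 0.2184, 0.0658]
orientation: [0.0, -0.0, 1.0, 0.0]
wrist_force: [0.4, 0.3, -0.3]
opening: 0.0458
grasp_force: 15.0
```

>>> play_rows(
  rows=[
    {"dx": 0,"dy": 0,"dz": 0.001,"ax": 0,"ay": 0,"az": 0,"jaw": -1},
    {"dx": 0,"dy": 0,"dz": 0.0005,"ax": 0,"ay": 0,"az": 0,"jaw": -1},
    {"dx": 0,"dy": 0,"dz": 0,"ax": 0,"ay": 0,"az": 0,"jaw": -1},
  ],
)

```text
clock: 15.5
eef_pos: [0.6068, 0.2185, 0.0648]
orientation: [0.0, -0.0, 1.0, 0.0]
wrist_force: [-3.7, -0.4, 4.5]
opening: 0.0457
grasp_force: 15.0
```

Contact (+4.5 N). Release, rise and head for the far tall bottle (0.508, −0.4055).

>>> play_rows(
  rows=[
    {"dx": 0,"dy": 0,"dz": 0,"ax": 0,"ay": 0,"az": 0,"jaw": 0.1},
    {"dx": 0,"dy": 0,"dz": 0,"ax": 0,"ay": 0,"az": 0,"jaw": 0.2},
    {"dx": 0,"dy": 0,"dz": 0,"ax": 0,"ay": 0,"az": 0,"jaw": 0.5},
    {"dx": 0,"dy": 0,"dz": 0,"ax": 0,"ay": 0,"az": 0,"jaw": 0.8},
    {"dx": 0,"dy": 0,"dz": 0,"ax": 0,"ay": 0,"az": 0,"jaw": 1},
    {"dx": 0,"dy": 0,"dz": -0.02,"ax": 0,"ay": 0,"az": 0,"jaw": 1},
    {"dx": 0,"dy": 0,"dz": -0.04,"ax": 0,"ay": 0,"az": 0,"jaw": 1},
    {"dx": 0,"dy": 0,"dz": -0.04,"ax": 0,"ay": 0,"az": 0,"jaw": 1},
    {"dx": 0.003,"dy": -0.02,"dz": -0.02,"ax": 0,"ay": 0,"az": 0,"jaw": 1},
    {"dx": 0.007,"dy": -0.044,"dz": 0,"ax": 0,"ay": 0,"az": 0,"jaw": 1},
    {"dx": 0.007,"dy": -0.044,"dz": 0,"ax": 0,"ay": 0,"az": 0,"jaw": 1},
    {"dx": 0.007,"dy": -0.044,"dz": 0,"ax": 0,"ay": 0,"az": 0,"jaw": 1},
  ],
)

```text
clock: 16.7
eef_pos: [0.5822, 0.0652, 0.1844]
orientation: [0.0, -0.001, 1.0, -0.0]
wrist_force: [1.1, -1.0, -0.2]
opening: 0.0867
grasp_force: 0.0
```

>>> play_rows(
  rows=[
    {"dx": 0.007,"dy": -0.044,"dz": 0,"ax": 0,"ay": 0,"az": 0,"jaw": 1},
    {"dx": 0.007,"dy": -0.044,"dz": 0,"ax": 0,"ay": 0,"az": 0,"jaw": 1},
    {"dx": 0.007,"dy": -0.044,"dz": 0,"ax": 0,"ay": 0,"az": 0,"jaw": 1},
    {"dx": 0.007,"dy": -0.044,"dz": 0,"ax": 0,"ay": 0,"az": 0,"jaw": 1},
    {"dx": 0.007,"dy": -0.044,"dz": 0,"ax": 0,"ay": 0,"az": 0,"jaw": 1},
    {"dx": 0.007,"dy": -0.044,"dz": 0,"ax": 0,"ay": 0,"az": 0,"jaw": 1},
    {"dx": 0.007,"dy": -0.044,"dz": 0,"ax": 0,"ay": 0,"az": 0,"jaw": 1},
    {"dx": 0.007,"dy": -0.044,"dz": 0,"ax": 0,"ay": 0,"az": 0,"jaw": 1},
    {"dx": 0.007,"dy": -0.044,"dz": 0,"ax": 0,"ay": 0,"az": 0,"jaw": 1},
    {"dx": 0.007,"dy": -0.044,"dz": 0,"ax": 0,"ay": 0,"az": 0,"jaw": 1},
    {"dx": 0.005,"dy": -0.03,"dz": 0.01,"ax": 0,"ay": 0,"az": 0,"jaw": 1},
    {"dx": 0,"dy": 0,"dz": 0,"ax": 0,"ay": 0,"az": 0,"jaw": 1},
  ],
)

```text
clock: 17.9
eef_pos: [0.5055, -0.4072, 0.1724]
orientation: [-0.001, 0.002, 1.0, 0.0]
wrist_force: [-0.0, 2.1, -0.1]
opening: 0.0872
grasp_force: 0.0
```

```bash
python3 - <<'E'
from h import *
for n in ['top','side']:
    c=ctrl.camera(n); cv2.imwrite(f'pics/{n}5.png',c['frame'][:,:,::-1])
    fits(n,c,'slim_a',.023,.026,.096)
E
python3 -c "
import cv2,numpy as np
a=cv2.imread('pics/top5.png')[160:400,120:560];b=cv2.imread('pics/side5.png')[60:300,180:400]
cv2.imwrite('pics/m5.png',cv2.resize(np.hstack([a,b]),None,fx=1.2,fy=1.2))"
```

```text
top slim_a 0.98 [0.6087 0.2171] iou 0.89 555
top slim_a 0.55 [ 0.4375 -0.225 ] iou 0.84 483
side slim_a 0.59 [ 0.4368 -0.2484] iou 0.89 1250
```

View pics/m5.png

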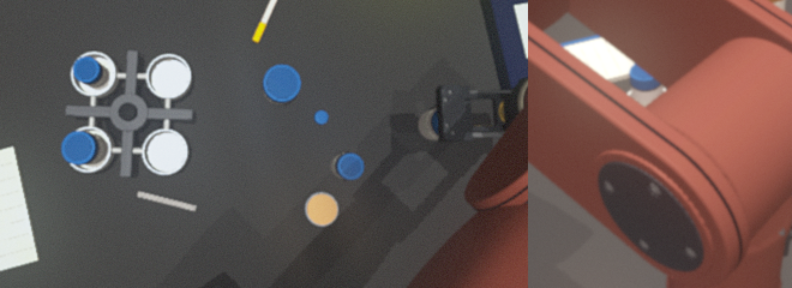

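The slim bottle is upright in bucket c (crop 88,70), opposite empty b, and the tall one in d (80,148) opposite empty a. The gripper is over the far tall bottle, so descend.

>>> play_rows(
  rows=[
    {"dx": -0.002,"dy": 0,"dz": 0.01,"ax": 0,"ay": 0,"az": 0,"jaw": 1},
    {"dx": 0,"dy": 0,"dz": 0.03,"ax": 0,"ay": 0,"az": 0,"jaw": 1},
    {"dx": 0,"dy": 0,"dz": 0.01,"ax": 0,"ay": 0,"az": 0,"jaw": 1},
    {"dx": 0,"dy": 0,"dz": 0,"ax": 0,"ay": 0,"az": 0,"jaw": 1},
    {"dx": 0,"dy": 0,"dz": 0,"ax": 0,"ay": 0,"az": 0,"jaw": 1},
  ],
)

```text
clock: 18.6
eef_pos: [0.51, -0.4033, 0.1244]
orientation: [0.0, -0.0, 1.0, 0.0]
wrist_force: [0.2, -0.2, -0.3]
opening: 0.0867
grasp_force: 0.0
```

>>> play_rows(
  rows=[
    {"dx": 0.001,"dy": -0.003,"dz": 0.015,"ax": 0,"ay": 0,"az": 0,"jaw": 1},
    {"dx": 0,"dy": 0,"dz": 0.03,"ax": 0,"ay": 0,"az": 0,"jaw": 1},
    {"dx": 0,"dy": 0,"dz": 0.025,"ax": 0,"ay": 0,"az": 0,"jaw": 1},
    {"dx": 0,"dy": 0,"dz": 0.012,"ax": 0,"ay": 0,"az": 0,"jaw": 1},
    {"dx": 0,"dy": 0,"dz": 0.003,"ax": 0,"ay": 0,"az": 0,"jaw": 1},
    {"dx": 0,"dy": 0,"dz": 0,"ax": 0,"ay": 0,"az": 0,"jaw": 0.5},
    {"dx": 0,"dy": 0,"dz": 0,"ax": 0,"ay": 0,"az": 0,"jaw": 0.35},
    {"dx": 0,"dy": 0,"dz": 0,"ax": 0,"ay": 0,"az": 0,"jaw": 0.1},
    {"dx": 0,"dy": 0,"dz": 0,"ax": 0,"ay": 0,"az": 0,"jaw": -0.5},
    {"dx": 0,"dy": 0,"dz": 0,"ax": 0,"ay": 0,"az": 0,"jaw": -1},
    {"dx": 0,"dy": 0,"dz": 0,"ax": 0,"ay": 0,"az": 0,"jaw": -1},
    {"dx": 0,"dy": 0,"dz": 0,"ax": 0,"ay": 0,"az": 0,"jaw": -1},
  ],
  newtons=20,
)

```text
clock: 19.8
eef_pos: [0.509, -0.4066, 0.0399]
orientation: [0.0, -0.0, 1.0, -0.0]
wrist_force: [-1.2, 3.4, 5.9]
opening: 0.0553
grasp_force: 20.0
```

>>> play_rows(
  rows=[
    {"dx": 0,"dy": 0,"dz": -0.01,"ax": 0,"ay": 0,"az": 0,"jaw": -1},
    {"dx": 0,"dy": 0,"dz": -0.03,"ax": 0,"ay": 0,"az": 0,"jaw": -1},
    {"dx": 0,"dy": 0,"dz": -0.04,"ax": 0,"ay": 0,"az": 0,"jaw": -1},
    {"dx": -0.004,"dy": 0.02,"dz": -0.02,"ax": 0,"ay": 0,"az": 0,"jaw": -1},
    {"dx": -0.008,"dy": 0.042,"dz": 0,"ax": 0,"ay": 0,"az": 0,"jaw": -1},
    {"dx": -0.008,"dy": 0.042,"dz": 0,"ax": 0,"ay": 0,"az": 0,"jaw": -1},
    {"dx": -0.008,"dy": 0.042,"dz": 0,"ax": 0,"ay": 0,"az": 0,"jaw": -1},
    {"dx": -0.008,"dy": 0.042,"dz": 0,"ax": 0,"ay": 0,"az": 0,"jaw": -1},
    {"dx": -0.008,"dy": 0.042,"dz": 0,"ax": 0,"ay": 0,"az": 0,"jaw": -1},
    {"dx": -0.008,"dy": 0.042,"dz": 0,"ax": 0,"ay": 0,"az": 0,"jaw": -1},
    {"dx": -0.008,"dy": 0.042,"dz": 0,"ax": 0,"ay": 0,"az": 0,"jaw": -1},
    {"dx": -0.008,"dy": 0.042,"dz": 0,"ax": 0,"ay": 0,"az": 0,"jaw": -1},
  ],
)

```text
clock: 21.0
eef_pos: [0.5764, -0.0491, 0.1391]
orientation: [-0.0, -0.0, 1.0, -0.0]
wrist_force: [0.6, -0.7, -2.5]
opening: 0.0559
grasp_force: 20.0
```

>>> play_rows(
  rows=[
    {"dx": -0.008,"dy": 0.042,"dz": 0,"ax": 0,"ay": 0,"az": 0,"jaw": -1},
    {"dx": -0.008,"dy": 0.042,"dz": 0,"ax": 0,"ay": 0,"az": 0,"jaw": -1},
    {"dx": -0.006,"dy": 0.034,"dz": 0,"ax": 0,"ay": 0,"az": 0,"jaw": -1},
    {"dx": -0.002,"dy": 0.015,"dz": 0,"ax": 0,"ay": 0,"az": 0,"jaw": -1},
    {"dx": 0,"dy": 0,"dz": 0,"ax": 0,"ay": 0,"az": 0,"jaw": -1},
    {"dx": 0,"dy": 0,"dz": 0,"ax": 0,"ay": 0,"az": 0,"jaw": -1},
    {"dx": 0,"dy": 0,"dz": 0,"ax": 0,"ay": 0,"az": 0,"jaw": -1},
  ],
)

```text
clock: 21.7
eef_pos: [0.6003, 0.0808, 0.1389]
orientation: [-0.0, 0.001, 1.0, -0.0]
wrist_force: [0.1, 0.2, -2.7]
opening: 0.0558
grasp_force: 20.0
```

Run:
```python
from h import *
c=ctrl.camera('side'); cv2.imwrite('pics/s6.png',cv2.resize(c['frame'][40:260,180:460,::-1],None,fx=2,fy=2))
for d in ctrl.masks_of('side','tall_a'):
    v,u=np.nonzero(d['pixels']); print(round(d['p'],2),u.min(),u.max(),v.min(),v.max())
z=ctrl.state()['eef_pos'][2]-.0399
print([proj(c,np.array([.6009+a,.0827+b,z])).round() for a,b in ([-.028,0],[.028,0],[0,-.028],[0,.028])])
```

```text
0.69 335 365 139 173
0.57 264 293 111 152
[array([336., 164.]), array([364., 161.]), array([352., 172.]), array([348., 153.])]
```

View pics/s6.png

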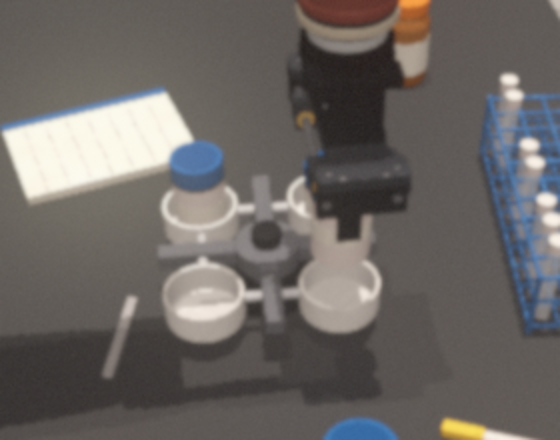

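The bottle sits centred over bucket a, columns 335–365 against a predicted 336–364. Lower it.

>>> play_rows(
  rows=[
    {"dx": 0,"dy": 0.001,"dz": 0.01,"ax": 0,"ay": 0,"az": 0,"jaw": -1},
    {"dx": 0,"dy": 0,"dz": 0.025,"ax": 0,"ay": 0,"az": 0,"jaw": -1},
    {"dx": 0,"dy": 0,"dz": 0.02,"ax": 0,"ay": 0,"az": 0,"jaw": -1},
    {"dx": 0,"dy": 0,"dz": 0.01,"ax": 0,"ay": 0,"az": 0,"jaw": -1},
    {"dx": 0,"dy": 0,"dz": 0.004,"ax": 0,"ay": 0,"az": 0,"jaw": -1},
    {"dx": 0,"dy": 0,"dz": 0.001,"ax": 0,"ay": 0,"az": 0,"jaw": -1},
    {"dx": 0,"dy": 0,"dz": 0.001,"ax": 0,"ay": 0,"az": 0,"jaw": -1},
    {"dx": 0,"dy": 0,"dz": 0.001,"ax": 0,"ay": 0,"az": 0,"jaw": -1},
    {"dx": 0,"dy": 0,"dz": 0,"ax": 0,"ay": 0,"az": 0,"jaw": -1},
    {"dx": 0,"dy": 0,"dz": 0,"ax": 0,"ay": 0,"az": 0,"jaw": -1},
  ],
)

```text
clock: 22.8
eef_pos: [0.6008, 0.0834, 0.0676]
orientation: [0.0, -0.0, 1.0, 0.0]
wrist_force: [0.5, 0.3, -1.9]
opening: 0.0556
grasp_force: 20.0
```

>>> play_rows(
  rows=[
    {"dx": 0,"dy": 0,"dz": 0.001,"ax": 0,"ay": 0,"az": 0,"jaw": -1},
    {"dx": 0,"dy": 0,"dz": 0.001,"ax": 0,"ay": 0,"az": 0,"jaw": -1},
    {"dx": 0,"dy": 0,"dz": 0,"ax": 0,"ay": 0,"az": 0,"jaw": -1},
  ],
)

```text
clock: 23.1
eef_pos: [0.6008, 0.0834, 0.0659]
orientation: [0.0, -0.0, 1.0, -0.0]
wrist_force: [-2.4, -0.7, 3.9]
opening: 0.0555
grasp_force: 20.0
```

Contact (+3.9 N). Release and go to the near slim bottle (0.4355, −0.2335).

>>> play_rows(
  rows=[
    {"dx": 0,"dy": 0,"dz": 0,"ax": 0,"ay": 0,"az": 0,"jaw": 0.3},
    {"dx": 0,"dy": 0,"dz": 0,"ax": 0,"ay": 0,"az": 0,"jaw": 0.4},
    {"dx": 0,"dy": 0,"dz": 0,"ax": 0,"ay": 0,"az": 0,"jaw": 0.6},
    {"dx": 0,"dy": 0,"dz": 0,"ax": 0,"ay": 0,"az": 0,"jaw": 1},
    {"dx": 0,"dy": 0,"dz": 0,"ax": 0,"ay": 0,"az": 0,"jaw": 1},
    {"dx": 0,"dy": 0,"dz": -0.02,"ax": 0,"ay": 0,"az": 0,"jaw": 1},
    {"dx": 0,"dy": 0,"dz": -0.04,"ax": 0,"ay": 0,"az": 0,"jaw": 1},
    {"dx": 0,"dy": 0,"dz": -0.04,"ax": 0,"ay": 0,"az": 0,"jaw": 1},
    {"dx": 0.01,"dy": -0.02,"dz": -0.02,"ax": 0,"ay": 0,"az": 0,"jaw": 1},
    {"dx": 0.02,"dy": -0.038,"dz": 0,"ax": 0,"ay": 0,"az": 0,"jaw": 1},
    {"dx": 0.02,"dy": -0.038,"dz": 0,"ax": 0,"ay": 0,"az": 0,"jaw": 1},
    {"dx": 0.02,"dy": -0.038,"dz": 0,"ax": 0,"ay": 0,"az": 0,"jaw": 1},
  ],
)

```text
clock: 24.3
eef_pos: [0.5298, -0.0516, 0.1854]
orientation: [0.0, -0.001, 1.0, -0.0]
wrist_force: [1.0, -0.8, 0.2]
opening: 0.087
grasp_force: 0.0
```

>>> play_rows(
  rows=[
    {"dx": 0.02,"dy": -0.038,"dz": 0,"ax": 0,"ay": 0,"az": 0,"jaw": 1},
    {"dx": 0.02,"dy": -0.038,"dz": 0,"ax": 0,"ay": 0,"az": 0,"jaw": 1},
    {"dx": 0.02,"dy": -0.038,"dz": 0,"ax": 0,"ay": 0,"az": 0,"jaw": 1},
    {"dx": 0.02,"dy": -0.038,"dz": 0,"ax": 0,"ay": 0,"az": 0,"jaw": 1},
    {"dx": 0.015,"dy": -0.031,"dz": 0.01,"ax": 0,"ay": 0,"az": 0,"jaw": 1},
    {"dx": 0,"dy": 0,"dz": 0.04,"ax": 0,"ay": 0,"az": 0,"jaw": 1},
    {"dx": 0,"dy": 0,"dz": 0.03,"ax": 0,"ay": 0,"az": 0,"jaw": 1},
    {"dx": 0,"dy": 0,"dz": 0.01,"ax": 0,"ay": 0,"az": 0,"jaw": 1},
    {"dx": 0,"dy": 0,"dz": 0,"ax": 0,"ay": 0,"az": 0,"jaw": 1},
    {"dx": 0,"dy": 0,"dz": 0,"ax": 0,"ay": 0,"az": 0,"jaw": 1},
  ],
)

```text
clock: 25.3
eef_pos: [0.4365, -0.234, 0.0963]
orientation: [0.001, -0.0, 1.0, -0.0]
wrist_force: [-0.8, 0.8, -0.6]
opening: 0.0871
grasp_force: 0.0
```

Run:
```python
from h import *
ims=[]
for n in ['top','side']:
    c=ctrl.camera(n); ims.append(c['frame'][:,:,::-1])
    fits(n,c,'tall_a',.028,.026,.116)
    fits(n,c,'slim_a',.023,0,.07)
cv2.imwrite('pics/m7.png',cv2.resize(np.hstack([ims[0][160:400,120:480],ims[1][60:360,180:440][:240]]),None,fx=1.25,fy=1.25))
```

```text
top tall_a 0.96 [0.4756 0.2222] iou 0.96 930
top tall_a 0.95 [0.6018 0.0827] iou 0.95 790
top slim_a 0.69 [0.6119 0.2239] iou 0.96 613
side tall_a 0.68 [0.6019 0.0935] iou 0.81 1221
side tall_a 0.53 [0.473  0.2368] iou 0.04 48
side slim_a 0.77 [ 0.4351 -0.2439] iou 0.25 322
side slim_a 0.76 [0.6147 0.2589] iou 0.84 666
```

View pics/m7.png

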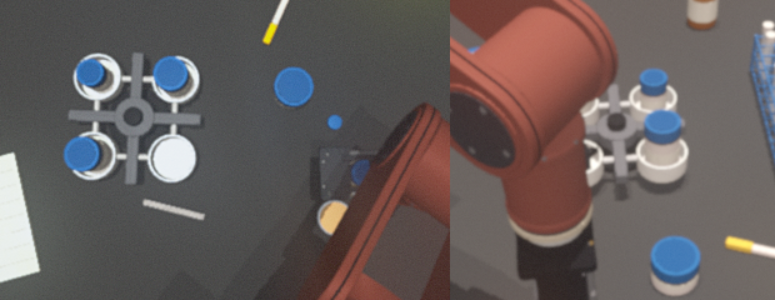

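Three bottles stand upright in buckets c, a and d, and only the lower-right bucket b (crop 172,158) is empty. Grasp the last slim bottle.

>>> play_rows(
  rows=[
    {"dx": 0,"dy": 0,"dz": 0.015,"ax": 0,"ay": 0,"az": 0,"jaw": 1},
    {"dx": 0,"dy": 0,"dz": 0.025,"ax": 0,"ay": 0,"az": 0,"jaw": 1},
    {"dx": 0,"dy": 0,"dz": 0.012,"ax": 0,"ay": 0,"az": 0,"jaw": 1},
    {"dx": 0,"dy": 0,"dz": 0.004,"ax": 0,"ay": 0,"az": 0,"jaw": 1},
    {"dx": 0,"dy": 0,"dz": 0,"ax": 0,"ay": 0,"az": 0,"jaw": 0.6},
    {"dx": 0,"dy": 0,"dz": 0,"ax": 0,"ay": 0,"az": 0,"jaw": 0.3},
    {"dx": 0,"dy": 0,"dz": 0,"ax": 0,"ay": 0,"az": 0,"jaw": 0.1},
    {"dx": 0,"dy": 0,"dz": 0,"ax": 0,"ay": 0,"az": 0,"jaw": -0.2},
    {"dx": 0,"dy": 0,"dz": 0,"ax": 0,"ay": 0,"az": 0,"jaw": -0.6},
    {"dx": 0,"dy": 0,"dz": 0,"ax": 0,"ay": 0,"az": 0,"jaw": -1},
    {"dx": 0,"dy": 0,"dz": 0,"ax": 0,"ay": 0,"az": 0,"jaw": -1},
    {"dx": 0,"dy": 0,"dz": 0,"ax": 0,"ay": 0,"az": 0,"jaw": -1},
  ],
  newtons=15,
)

```text
clock: 26.8
eef_pos: [0.4357, -0.2337, 0.0392]
orientation: [0.0, -0.0, 1.0, -0.0]
wrist_force: [-1.1, 1.6, 2.5]
opening: 0.0461
grasp_force: 15.0
```

>>> play_rows(
  rows=[
    {"dx": 0,"dy": 0,"dz": -0.01,"ax": 0,"ay": 0,"az": 0,"jaw": -1},
    {"dx": 0,"dy": 0,"dz": -0.03,"ax": 0,"ay": 0,"az": 0,"jaw": -1},
    {"dx": 0,"dy": 0,"dz": -0.04,"ax": 0,"ay": 0,"az": 0,"jaw": -1},
    {"dx": -0.002,"dy": 0.02,"dz": -0.02,"ax": 0,"ay": 0,"az": 0,"jaw": -1},
    {"dx": -0.004,"dy": 0.04,"dz": 0,"ax": 0,"ay": 0,"az": 0,"jaw": -1},
    {"dx": -0.004,"dy": 0.042,"dz": 0,"ax": 0,"ay": 0,"az": 0,"jaw": -1},
    {"dx": -0.004,"dy": 0.042,"dz": 0,"ax": 0,"ay": 0,"az": 0,"jaw": -1},
    {"dx": -0.004,"dy": 0.042,"dz": 0,"ax": 0,"ay": 0,"az": 0,"jaw": -1},
    {"dx": -0.004,"dy": 0.042,"dz": 0,"ax": 0,"ay": 0,"az": 0,"jaw": -1},
    {"dx": -0.004,"dy": 0.042,"dz": 0,"ax": 0,"ay": 0,"az": 0,"jaw": -1},
    {"dx": -0.004,"dy": 0.035,"dz": 0,"ax": 0,"ay": 0,"az": 0,"jaw": -1},
    {"dx": -0.001,"dy": 0.017,"dz": 0,"ax": 0,"ay": 0,"az": 0,"jaw": -1},
  ],
)

```text
clock: 28.0
eef_pos: [0.4664, 0.0911, 0.1396]
orientation: [0.0, -0.001, 1.0, 0.0]
wrist_force: [0.2, -0.7, -0.7]
opening: 0.0459
grasp_force: 15.0
```

>>> play_rows(
  rows=[
    {"dx": 0,"dy": 0,"dz": 0,"ax": 0,"ay": 0,"az": 0,"jaw": -1},
    {"dx": 0,"dy": 0,"dz": 0,"ax": 0,"ay": 0,"az": 0,"jaw": -1},
    {"dx": 0,"dy": 0,"dz": 0,"ax": 0,"ay": 0,"az": 0,"jaw": -1},
  ],
)

```text
clock: 28.3
eef_pos: [0.4664, 0.0875, 0.1391]
orientation: [-0.0, 0.0, 1.0, -0.0]
wrist_force: [0.0, -0.5, -1.5]
opening: 0.0456
grasp_force: 15.0
```

Run:
```python
from h import *
c=ctrl.camera('side'); cv2.imwrite('pics/s8.png',cv2.resize(c['frame'][40:260,180:460,::-1],None,fx=2,fy=2))
for d in ctrl.masks_of('side','slim_a'):
    v,u=np.nonzero(d['pixels']); print(round(d['p'],2),u.min(),u.max(),v.min(),v.max())
z=ctrl.state()['eef_pos'][2]-.0392
print([proj(c,np.array([.4667+a,.0887+b,z])).round() for a,b in ([-.023,0],[.023,0],[0,-.023],[0,.023])])
```

```text
0.97 332 353 116 148
0.67 266 291 153 177
[array([267., 169.]), array([292., 166.]), array([281., 176.]), array([279., 160.])]
```

View pics/s8.png

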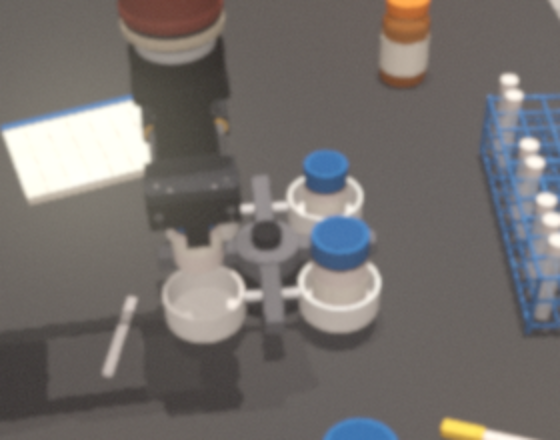

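The bottle is centred over bucket b, columns 266–291 against a predicted 267–292. Lower it.

>>> play_rows(
  rows=[
    {"dx": 0,"dy": 0.001,"dz": 0.01,"ax": 0,"ay": 0,"az": 0,"jaw": -1},
    {"dx": 0,"dy": 0,"dz": 0.025,"ax": 0,"ay": 0,"az": 0,"jaw": -1},
    {"dx": 0,"dy": 0,"dz": 0.02,"ax": 0,"ay": 0,"az": 0,"jaw": -1},
    {"dx": 0,"dy": 0,"dz": 0.01,"ax": 0,"ay": 0,"az": 0,"jaw": -1},
    {"dx": 0,"dy": 0,"dz": 0.004,"ax": 0,"ay": 0,"az": 0,"jaw": -1},
    {"dx": 0,"dy": 0,"dz": 0.001,"ax": 0,"ay": 0,"az": 0,"jaw": -1},
    {"dx": 0,"dy": 0,"dz": 0.001,"ax": 0,"ay": 0,"az": 0,"jaw": -1},
    {"dx": 0,"dy": 0,"dz": 0.001,"ax": 0,"ay": 0,"az": 0,"jaw": -1},
    {"dx": 0,"dy": 0,"dz": 0,"ax": 0,"ay": 0,"az": 0,"jaw": -1},
    {"dx": 0,"dy": 0,"dz": 0,"ax": 0,"ay": 0,"az": 0,"jaw": -1},
  ],
)

```text
clock: 29.4
eef_pos: [0.4669, 0.0894, 0.0675]
orientation: [0.0, -0.0, 1.0, 0.0]
wrist_force: [-0.3, -0.3, -1.8]
opening: 0.0456
grasp_force: 15.0
```

>>> play_rows(
  rows=[
    {"dx": 0,"dy": 0,"dz": 0.001,"ax": 0,"ay": 0,"az": 0,"jaw": -1},
    {"dx": 0,"dy": 0,"dz": 0.001,"ax": 0,"ay": 0,"az": 0,"jaw": -1},
    {"dx": 0,"dy": 0,"dz": 0.0005,"ax": 0,"ay": 0,"az": 0,"jaw": -1},
    {"dx": 0,"dy": 0,"dz": 0,"ax": 0,"ay": 0,"az": 0,"jaw": -1},
  ],
)

```text
clock: 29.8
eef_pos: [0.4668, 0.0894, 0.0653]
orientation: [0.0, -0.0, 1.0, -0.0]
wrist_force: [-3.0, 0.3, 4.8]
opening: 0.0457
grasp_force: 15.0
```

Contact (+4.8 N). Release, rise and move clear of the rotor.

>>> play_rows(
  rows=[
    {"dx": 0,"dy": 0,"dz": 0,"ax": 0,"ay": 0,"az": 0,"jaw": 0.1},
    {"dx": 0,"dy": 0,"dz": 0,"ax": 0,"ay": 0,"az": 0,"jaw": 0.2},
    {"dx": 0,"dy": 0,"dz": 0,"ax": 0,"ay": 0,"az": 0,"jaw": 0.5},
    {"dx": 0,"dy": 0,"dz": 0,"ax": 0,"ay": 0,"az": 0,"jaw": 0.8},
    {"dx": 0,"dy": 0,"dz": 0,"ax": 0,"ay": 0,"az": 0,"jaw": 1},
    {"dx": 0,"dy": 0,"dz": -0.02,"ax": 0,"ay": 0,"az": 0,"jaw": 1},
    {"dx": 0,"dy": 0,"dz": -0.04,"ax": 0,"ay": 0,"az": 0,"jaw": 1},
    {"dx": 0,"dy": 0,"dz": -0.04,"ax": 0,"ay": 0,"az": 0,"jaw": 1},
    {"dx": 0,"dy": 0,"dz": -0.03,"ax": 0,"ay": 0,"az": 0,"jaw": 1},
    {"dx": 0,"dy": -0.03,"dz": 0,"ax": 0,"ay": 0,"az": 0,"jaw": 1},
    {"dx": 0,"dy": -0.04,"dz": 0,"ax": 0,"ay": 0,"az": 0,"jaw": 1},
    {"dx": 0,"dy": -0.04,"dz": 0,"ax": 0,"ay": 0,"az": 0,"jaw": 1},
  ],
)

```text
clock: 31.0
eef_pos: [0.4666, -0.0215, 0.1951]
orientation: [0.001, -0.001, 1.0, -0.0]
wrist_force: [0.4, -0.1, -0.1]
opening: 0.0871
grasp_force: 0.0
```

>>> play_rows(
  rows=[
    {"dx": 0,"dy": -0.04,"dz": 0,"ax": 0,"ay": 0,"az": 0,"jaw": 1},
    {"dx": 0,"dy": -0.04,"dz": 0,"ax": 0,"ay": 0,"az": 0,"jaw": 1},
    {"dx": 0,"dy": -0.04,"dz": 0,"ax": 0,"ay": 0,"az": 0,"jaw": 1},
    {"dx": 0,"dy": -0.04,"dz": 0,"ax": 0,"ay": 0,"az": 0,"jaw": 1},
    {"dx": 0,"dy": -0.04,"dz": 0,"ax": 0,"ay": 0,"az": 0,"jaw": 1},
    {"dx": 0,"dy": -0.03,"dz": 0,"ax": 0,"ay": 0,"az": 0,"jaw": 1},
    {"dx": 0,"dy": -0.01,"dz": 0,"ax": 0,"ay": 0,"az": 0,"jaw": 1},
    {"dx": 0,"dy": 0,"dz": 0,"ax": 0,"ay": 0,"az": 0,"jaw": 1},
    {"dx": 0,"dy": 0,"dz": 0,"ax": 0,"ay": 0,"az": 0,"jaw": 1},
    {"dx": 0,"dy": 0,"dz": 0,"ax": 0,"ay": 0,"az": 0,"jaw": 1},
  ],
)

```text
clock: 32.0
eef_pos: [0.4667, -0.2592, 0.1944]
orientation: [-0.0, -0.001, 1.0, 0.0]
wrist_force: [-0.3, -0.3, -0.6]
opening: 0.0873
grasp_force: 0.0
```

Run:
```python
from h import *
ims=[]
for n in ['top','side']:
    c=ctrl.camera(n); ims.append(c['frame'][:,:,::-1])
    fits(n,c,'tall_a',.028,.026,.116); fits(n,c,'slim_a',.023,.026,.096); fits(n,c,'squat',.034,0,.05)
cv2.imwrite('pics/m9.png',cv2.resize(np.hstack([ims[0][160:400,120:480],ims[1][60:300,180:440]]),None,fx=1.25,fy=1.25))
```

```text
top tall_a 0.96 [0.601  0.0827] iou 0.91 757
top tall_a 0.72 [0.4738 0.2201] iou 0.92 887
top slim_a 0.87 [0.4678 0.0875] iou 0.94 506
top slim_a 0.75 [0.6078 0.2161] iou 0.9 563
top squat 0.35 [0.6208 0.2197] iou 0.57 564
side tall_a 0.73 [0.6023 0.0998] iou 0.78 1144
side tall_a 0.69 [0.5792 0.1807] iou 0.15 360
side squat 0.58 [ 0.5843 -0.1226] iou 0.95 1574
```

View pics/m9.png

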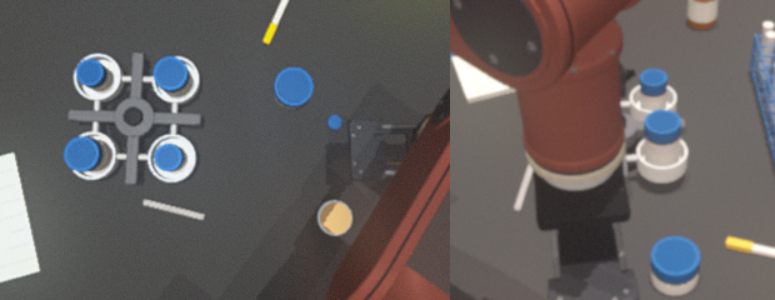

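The four bottles stand upright in their buckets: tall at crop (171,74) and (82,154), slim at (92,73) and (168,157), each pair facing across the hub. The squat bottle has not moved (0.584, −0.123), and the robot is clear. Hand in.

```bash
python3 -c "
from workcell import ctrl
print(ctrl.finish_job())"
```

```text
the job is handed in; nothing more can be done
None
```

The rotor is loaded and the job handed in at about 32 s: the two tall bottles face each other across the hub, the two slim ones fill the other pair of buckets, all four stand upright, and the squat bottle is where it was; no verdict came back at hand-in.

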